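# Put the rice-press set back together in its holder

## Task

Put the washed rice-press set back together in its blue holder: the white tray goes into the pocket first, flat on the floor, then the yellow spacer frame squarely on the tray, then the green press lid on top. The lid's tongue on one end has to go in under the holder's fixed metal lip with the lid tilted; then swing the lid down level and press its other end until the red spring catch snaps over it. Let go of each piece once it sits, and do not disturb the salt shaker and the two sauce bowls nearby.

Things in the scene. Friction and masses are not known exactly. Their poses are not given: they have to be found in the camera images.
- holder: Blue holder, fixed. Origin: centre of its underside on the worktop; x runs from the metal lip end (-x, nearer the robot) to the red catch end (+x), z up. 120 mm long with the catch, 86 wide, 81 high at the catch, 76 at the lip, 71 at the sides. The middle of both long sides is open over 44 mm of x, down to the worktop, so that fingers can hold a piece by its long sides as it goes in.
- pocket_floor (a point): Centre of the pocket's floor, 10 mm above the worktop; axes as the holder's. The pocket is 80.5 mm (x) by 64.5 mm (y), open at the top, its mouth sloped outward by 2.2 mm all round (ends at z 58 to 63 mm over the worktop, sides at 65 to 71). Beyond each end a flat ledge, 63 mm over the worktop, reaches from x = 42.5 to 47.5 mm (and -42.5 to -47.5).
- lip_edge (a point): Middle of the lower inner edge of the rigid metal lip: x = -42, z = 70.5 mm in the holder's frame. The lip is 50 mm wide in y, 5.5 mm thick. The gap under it is 7.5 mm high over the ledge and closed by a wall at x = -47.5 mm, so a tongue goes 5.5 mm under. It overhangs the ledge only, not the pocket.
- catch_nose (a point): Middle of the red catch nose's lower inner edge: x = 42, z = 68.7 mm in the holder's frame with the catch home. The nose is 34 mm wide in y, flat below; above, a steep sloped face rises outward from x = 42, z = 70.7 to x = 47.5, z = 81 mm, so a tongue pressed down on it pushes the catch back 4 to 6 mm, then it snaps over the tongue. It overhangs the ledge only.
- catch (a joint): Red spring catch at the holder's +x end, slides along the holder's x; 0 = home, up to 0.009 m = pushed back. Its spring pushes it home with 1 N plus 0.25 N per mm. About 5 to 15 N down on that end of the lid snaps it.
- tray_centre (a point): Centre, half-way up, of the white tray: an open box 78 mm (x) by 62 mm (y) by 40 mm high with three hollows. Starts upright on the worktop. Same after a half turn. Gripped across its 62 mm. In the holder its centre lies 20 mm above the pocket floor.
- spacer_centre (a point): Centre, half-way up, of the yellow spacer: a flat frame 78 mm (x) by 62 mm (y) by 14 mm high, same both ways round, flat on the worktop. Gripped across its 62 mm. On the tray its centre lies 47 mm above the pocket floor and its top 54 mm.
- lid_rib (a point): Middle of the green lid's grip rib, 21 mm above the lid's underside. Rib 48 mm long (x), 16 thick (y), top 34 mm over the underside. Starts flat on the worktop, same both ways round. In place it lies 75 mm above the pocket floor, one tongue under the lip, the other under the red nose; with only 1.5 mm to spare at each end it goes under the lip only with its catch end raised 12 to 20 degrees.
- lid: The green lid; origin at the centre of its underside. Plate 74 mm (x) by 62 mm (y) by 8 mm; at each end a tongue 4 mm thick, 58 mm wide, level with the underside, stands out 9 mm (92 mm over both tongues).
- tray: The white tray; origin at the centre of its underside.
- spacer: The yellow spacer frame; origin at the centre of its underside.
- bowl_front: Black sauce bowl, 76 mm across, 30 mm high, on the robot's side of the work; leave alone. Origin: centre of its underside.
- bowl_back: Black sauce bowl, 76 mm across, 30 mm high, behind the work; leave alone. Origin: centre of its underside.
- salt: Salt shaker, 44 mm across, 90 mm high; leave alone. Origin: centre of its underside.

How it is judged:
By the outcome, as a careful person would: the job done as asked, in the order asked, and still so for the second after the job is handed in, with the robot touching nothing.
It also fails if it takes over 72 s, if anything falls off the work surface, if the arm or the gripper's body presses on something with over 40 N, if the wrist force passes 120 N, or if a joint passes its speed limit or range.

## Robot

A 6-joint arm with a two-finger parallel gripper is mounted at the origin on a cart in front of the work surface, level with it; the furniture and walls round the work are solid. World frame = base frame: x ahead of the robot, y to its left, z up, the work surface at z = 0. Lengths are in m, angles in rad, forces in N, time in s.
With the tool pointing down it reaches from about 0.25 to 0.775 m from the base axis. Payload 8.9 kg.
Tool frame: the origin (TCP) lies between the finger pads; the fingertips stand 17 mm ahead of it and the grasp point (between the pads) lies 2 mm behind it; z points along the fingers, y is the line along which they close (so a half turn about z gives the same grasp; the last joint's range is limited). The gripper opens to 85 mm and grips with 20 to 120 N. Pads are 22 mm wide; open, the fingers measure 114 mm over their backs; the gripper's body (76 mm by 85 mm) begins 54 mm behind the grasp point. The pads swing forward as they close: fully open they stand 13 mm farther back than shut.
Start: joints at [1.056, 0.291, -0.153, 1.127, 0, 1.431], TCP at [0.193, 0.488, 0.248] pointing down, gripper open.
Joint ranges: [-2.52, 2.52], [-0.91, 1.74], [-1.3, 1.37], [-1.96, 2.02], [-1.52, 1.47], [-3.14, 3.14]. Speed limits (rad/s): [2.22, 2.22, 2.79, 3.14, 3.14, 3.14].

## Interface

Orientations are given as a rotation vector (axis times angle).
In Python, from plant import arm, optics gives the robot as it stands.
- The arm moves only by the shell command python3 -m creep 'ROWS' [FORCE]. ROWS is JSON, one flat list of numbers, 7 for each row, row after row: the turn, a rotation vector about the tool's x, y, z in rad, then the shift along the tool's x, y, z in cm, then the gripper's target within -1 to 1 (fully open at 1, half-way at 0, shut at -1). In form: [ax, ay, az, tx, ty, tz, claw, ax, ay, az, tx, ty, tz, claw, ...]. A call has 1 to 5 rows; each row is the pose to reach, as a shift and turn from the pose commanded when the call began, along the tool's axes at that moment; what a row does not reach only later rows make up. A row lasts 1/8 s, in which the tool goes at most 62.5 mm and 10.7 degrees, less where a joint would pass 70% of its speed; a pose out of reach is approached as far as the arm can. A call with a gripper value outside its range is refused whole. The fingers move at their own pace and stop on an object; FORCE is the grip in N (left out, the last holds). Time passes only in rows, so rows that repeat a pose let the fingers close. It gives the time, the measured TCP pose, the force, the opening and the grip force at its end, in the units of the state.
- arm.observe(): the state, without advancing time (a new reading comes with each control period).
- optics.camera(name): name is "scene" or "top" or "wrist"; returns a dict with "pixels" (480x640x3 uint8, red, green, blue), "vertical_fov" (degrees; the focal length in pixels is half the picture's height over the tangent of half this angle, whatever the lens; pixels are square), "cx", "cy" (the principal point, pixels), "world_to_cam" (4x4, takes a point from world to camera coordinates). Camera axes: x right, y down, z forward; pixel columns grow to the right and rows downward; lengths in m; the calibration is good to about 2 mm. A picture is of the moment at which its call begins. There is no depth.
- arm.sign_off(): hands the job in; it is judged then, once.
The state is a dict: "time": time; "joints": joint angles; "dq": joint speeds; "joint_efforts": joint torques, N m; "eef_pos": TCP position; "orientation": TCP orientation; "force": force on the tool from outside, world axes, zero at the start; "moment": the same for the moment, N m; "finger_gap": finger opening in m; "gripper_force": force on a finger pad.
Only numpy, scipy, OpenCV 4.12 (cv2) and the standard library are available. Lean on these libraries where they do the work, as an engineer would, in place of code of your own. Each camera call takes 0.05 s, during which the arm holds its last target. There are 200 camera calls.

## Working session

There is one attempt and no reset: what is moved stays moved. The work goes in short steps, Python scripts to look and compute and a shell command to move; the robot and the scene stay as the last step left them, time stands still between calls to the robot, and variables do not carry over. Pictures are saved under pics/ and viewed, at most 10 in all, crops included, and the job is handed in when it is done.

```bash
ls; mkdir -p pics; python3 - <<'E'
from plant import arm, optics
import cv2,numpy as np
print(arm.observe())
for n in("scene","top"):
    c=optics.camera(n); cv2.imwrite(f"pics/{n}0.png",c["pixels"][:,:,::-1]); print(n,c["vertical_fov"],c["cx"],c["cy"],np.round(c["world_to_cam"],4).tolist(), [k for k in c])
E
```

```text
pics
{'time': 0.0, 'joints': array([ 1.05566456e+00,  2.91268853e-01, -1.54143781e-01,  1.12670619e+00,
       -1.73864907e-05,  1.43150452e+00]), 'dq': array([-0.00082858, -0.00025489,  0.00050637,  0.0003337 ,  0.00049452,
        0.00150357]), 'joint_efforts': array([-2.00069044e-03, -5.37143147e+01,  3.31373513e+01,  1.57344370e-02,
       -3.82076123e-04,  9.54621214e-06]), 'eef_pos': array([0.19248734, 0.48797876, 0.24773172]), 'orientation': array([-5.86822999e-01, -3.08588272e+00,  1.97566637e-03]), 'force': array([-0.8371167 , -0.16686153,  0.00427538]), 'moment': array([-0.02785282,  0.02101054,  0.02874265]), 'gripper_force': 0.0, 'finger_gap': 0.08533923648871414}
scene 43.19768851797991 317.53658767335213 240.5250312313456 [[0.7749, -0.632, 0.0093, -0.5473], [-0.2411, -0.3091, -0.92, 0.1072], [0.5843, 0.7107, -0.3919, 1.1687], [0.0, 0.0, 0.0, 1.0]] ['pixels', 'vertical_fov', 'cx', 'cy', 'world_to_cam']
top 48.6389693252721 321.8202865722561 244.8398109501207 [[0.1964, -0.9805, 0.0049, -0.3477], [-0.9582, -0.193, -0.2113, 0.4146], [0.2081, 0.0368, -0.9774, 0.8795], [0.0, 0.0, 0.0, 1.0]] ['pixels', 'vertical_fov', 'cx', 'cy', 'world_to_cam']
```

View pics/scene0.png

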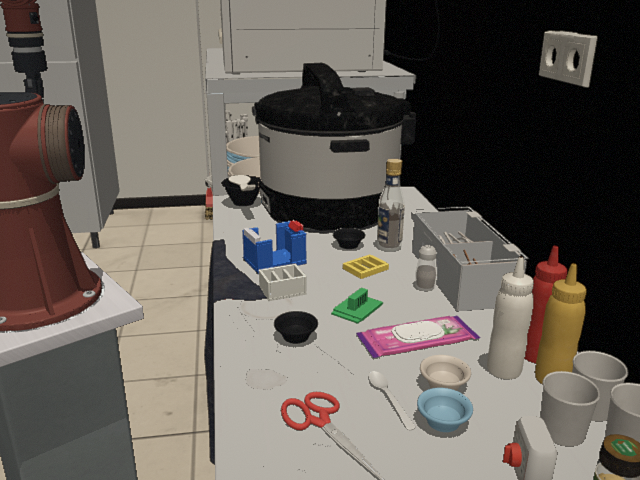

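View pics/top0.png

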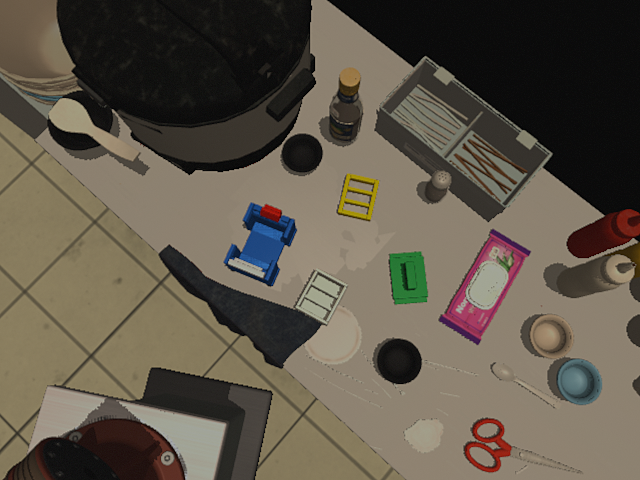

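The top view shows the holder near (262,245), tray (322,297), spacer (358,197), lid (408,278), bowls (302,154) and (399,361), and salt (438,186). Next I fit box models to the colour masks.

```bash
cat > h.py <<'E'
import cv2,numpy as np
from plant import arm,optics
from scipy.optimize import minimize
from scipy.spatial.transform import Rotation as R
def cam(n,save=None):
    c=optics.camera(n); c["f"]=240/np.tan(np.radians(c["vertical_fov"]/2))
    c["hsv"]=cv2.cvtColor(c["pixels"],cv2.COLOR_RGB2HSV)
    if save: cv2.imwrite("pics/"+save,c["pixels"][:,:,::-1])
    return c
def proj(c,P):
    q=np.c_[P,np.ones(len(P))]@c["world_to_cam"].T
    return np.c_[c["f"]*q[:,0]/q[:,2]+c["cx"],c["f"]*q[:,1]/q[:,2]+c["cy"]]
def back(c,uv,z):
    uv=np.atleast_2d(uv); W=np.linalg.inv(c["world_to_cam"])
    d=np.c_[(uv[:,0]-c["cx"])/c["f"],(uv[:,1]-c["cy"])/c["f"],np.ones(len(uv))]@W[:3,:3].T
    o=W[:3,3]; return o+d*((z-o[2])/d[:,2])[:,None]
def hullmask(pts):
    m=np.zeros((480,640),np.uint8)
    cv2.fillConvexPoly(m,np.round(cv2.convexHull(pts.astype(np.float32))*16).astype(np.int32),1,shift=4); return m
def biggest(m,roi=None):
    m=m.astype(np.uint8)
    if roi: k=np.zeros_like(m); k[roi[1]:roi[3],roi[0]:roi[2]]=1; m=m*k
    n,l,s,_=cv2.connectedComponentsWithStats(cv2.morphologyEx(m,cv2.MORPH_CLOSE,np.ones((5,5))))
    i=1+np.argmax(s[1:,4]); return (l==i).astype(np.uint8)
def pts3(V,p):
    c,s=np.cos(p[2]),np.sin(p[2]); return np.c_[V[:,0]*c-V[:,1]*s+p[0],V[:,0]*s+V[:,1]*c+p[1],V[:,2]]
def box(a,b,z0,z1,x0=0): return np.array([[x0+i*a/2,j*b/2,z] for i in(-1,1) for j in(-1,1) for z in(z0,z1)])
def fit(views,V,p0):
    """views: list of (cam, mask) ; convex-hull IoU fit of x,y,yaw"""
    T=[]
    for c,m in views:
        y,x=np.nonzero(m); T.append((c,hullmask(np.c_[x,y])))
    def cost(p):
        e=0
        for c,t in T:
            h=hullmask(proj(c,pts3(V,p))); e+=1-(h&t).sum()/max(1,(h|t).sum())
        return e
    best=None
    for dy in(-.35,0,.35):
        q=np.array(p0)+[0,0,dy]
        for st in([.015,.015,.2],[.004,.004,.05]):
            r=minimize(cost,q,method="Nelder-Mead",options=dict(initial_simplex=np.vstack([q]+[q+np.eye(3)[i]*st[i] for i in range(3)]),xatol=1e-5,fatol=1e-5)); q=r.x
        if best is None or r.fun<best.fun: best=r
    return best.x,best.fun
VT=box(.078,.062,0,.04); VS=box(.078,.062,0,.014)
VL=np.vstack([box(.074,.062,0,.008),box(.092,.058,0,.004),box(.048,.016,.008,.034)])
E
python3 - <<'E'
from h import *
t=cam("top"); s=cam("scene")
def hue(c,a,b,S=120,v=60): h=c["hsv"]; return (h[...,0]>=a)&(h[...,0]<=b)&(h[...,1]>S)&(h[...,2]>v)
for n,V,a,b,rt,rs,yaw in [("spacer",VS,22,35,(330,165,385,225),(335,245,395,285),0),("lid",VL,45,75,(380,240,435,310),(325,280,390,325),0)]:
    mt,ms=biggest(hue(t,a,b),rt),biggest(hue(s,a,b),rs)
    y,x=np.nonzero(mt); p0=[*back(t,[x.mean(),y.mean()],.01)[0,:2],yaw]
    for dy in(0,.8):
        for lab,v in(("both",[(t,mt),(s,ms)]),("top",[(t,mt)]),("sc",[(s,ms)])):
            p,e=fit(v,V,[p0[0],p0[1],dy]); print(n,lab,mt.sum(),ms.sum(),np.round(p,4),round(e,3))
for n,uv,z in [("holder lip L/R top edge",[(230,262),(262,273)],.076),("catch",[(262,207),(280,216)],.081),("tray rim",[(318,270),(348,283),(326,322),(296,309)],.04),("bowls",[(302,150),(399,357)],.03),("salt top",[(441,177)],.09)]:
    print(n,np.round(back(t,uv,z),3).tolist())
E
```

```text
spacer both 886 675 [ 0.5868 -0.3063 -0.0415] 0.124
spacer top 886 675 [ 0.5863 -0.3058 -0.0591] 0.031
spacer sc 886 675 [ 0.5891 -0.3065  0.048 ] 0.081
spacer both 886 675 [ 0.587  -0.306  -0.0449] 0.116
spacer top 886 675 [ 0.5866 -0.3056 -0.0428] 0.035
spacer sc 886 675 [ 5.877e-01 -3.053e-01 -4.000e-04] 0.085
lid both 1687 890 [ 0.4553 -0.4219  0.3204] 0.206
lid top 1687 890 [ 0.4558 -0.4212  0.242 ] 0.058
lid sc 1687 890 [ 0.4591 -0.4224  0.3677] 0.133
lid both 1687 890 [ 0.4557 -0.4218  0.3139] 0.207
lid top 1687 890 [ 0.4555 -0.4209  0.2517] 0.058
lid sc 1687 890 [ 0.4588 -0.422   0.3574] 0.133
holder lip L/R top edge [[0.409, -0.116, 0.076], [0.402, -0.172, 0.076]]
catch [[0.512, -0.148, 0.081], [0.502, -0.181, 0.081]]
tray rim [[0.431, -0.261, 0.04], [0.419, -0.317, 0.04], [0.346, -0.292, 0.04], [0.358, -0.238, 0.04]]
bowls [[0.646, -0.188, 0.03], [0.313, -0.425, 0.03]]
salt top [[0.621, -0.437, 0.09]]
```

```bash
python3 - <<'E'
from h import *
t=cv2.imread("pics/top0.png")[190:340,210:450]; s=cv2.imread("pics/scene0.png")[210:340,230:400]
a=cv2.resize(t,(790,494),interpolation=cv2.INTER_CUBIC); cv2.imwrite("pics/topz.png",a)
E
```

```text
(no output)
```

View pics/topz.png

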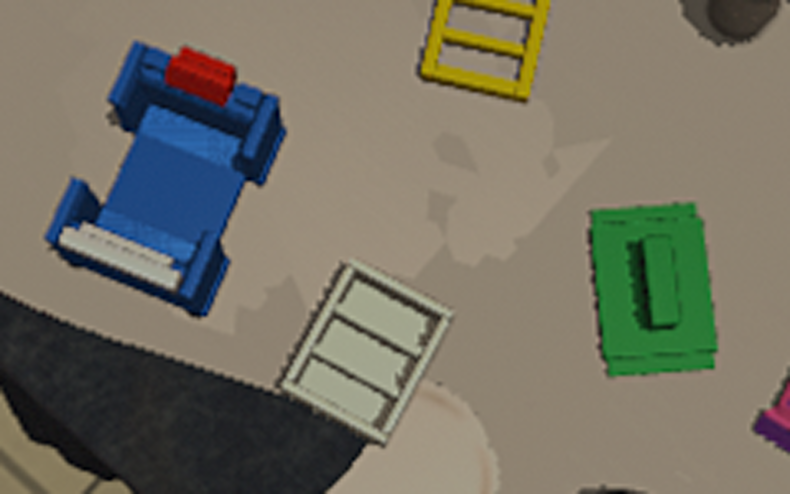

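The enlarged view shows the lip at crop (120,258), the catch at (200,75), the tray at (367,352) with a yaw of about -0.32, and the lid at (655,288). I'll plan a move above the holder and look from the wrist.

```bash
cat >> h.py <<'E'
def Rt(yaw,tilt=0):
    """tool x=-piece x, y=+piece y, z down; tilt>0 raises the piece's +x end (rotation about -piece y)"""
    c,s=np.cos(yaw),np.sin(yaw); B=np.array([[-c,-s,0],[-s,c,0],[0,0,-1.]])
    return R.from_rotvec(-tilt*np.array([-s,c,0])).as_matrix()@B
def plan(pos,yaw,tilt=0,frm=None):
    """turn (rad) and shift (cm) in present tool axes; frm=(pos,yaw,tilt) if not the present pose"""
    if frm is None:
        o=arm.observe(); P=np.array(o["eef_pos"]); A=R.from_rotvec(o["orientation"]).as_matrix()
    else: P=np.array(frm[0]); A=Rt(*frm[1:])
    print("turn",np.round(R.from_matrix(A.T@Rt(yaw,tilt)).as_rotvec(),3),"shift",np.round(A.T@(np.array(pos)-P)*100,2))
E
python3 - <<'E'
from h import *
plan([.40,-.19,.30],-.2)
c=cam("wrist"); o=arm.observe()
T=np.eye(4);T[:3,:3]=R.from_rotvec(o["orientation"]).as_matrix();T[:3,3]=o["eef_pos"]
print(np.round(c["world_to_cam"]@T,3),c["vertical_fov"])
E
```

```text
turn [-0.001 -0.    -0.176] shift [-44.18 -55.47  -5.17]
[[-0.     1.    -0.     0.001]
 [-0.959 -0.    -0.285  0.034]
 [-0.285  0.     0.959  0.141]
 [ 0.     0.     0.     1.   ]] 64.18759049030751
```

```bash
python3 -m creep '[0,0,-0.176,-44.2,-55.5,-5.2,1,0,0,-0.176,-44.2,-55.5,-5.2,1,0,0,-0.176,-44.2,-55.5,-5.2,1,0,0,-0.176,-44.2,-55.5,-5.2,1,0,0,-0.176,-44.2,-55.5,-5.2,1]' 40
python3 - <<'E'
from h import *
plan([.42,-.2,.22],-.2)
E
```

```text
time: 0.88
eef_pos: [0.284, 0.1886, 0.2715]
orientation: [0.312, 3.125, 0.001]
force: [2.0, -0.9, -0.3]
finger_gap: 0.0856
gripper_force: 0.0
turn [0.    0.001 0.001] shift [-21.01 -35.41   5.15]
```

```bash
python3 -m creep '[0,0,0,-21,-35.4,0,1,0,0,0,-21,-35.4,5.2,1,0,0,0,-21,-35.4,5.2,1,0,0,0,-21,-35.4,5.2,1,0,0,0,-21,-35.4,5.2,1]'
python3 -m creep '[0,0,0,-4,-7,0,1,0,0,0,-4,-7,0,1,0,0,0,-4,-7,0,1]'
python3 - <<'E'
from h import *
c=cam("wrist","w1.png"); print(arm.observe()["time"],arm.observe()["eef_pos"])
E
```

```text
time: 1.5
eef_pos: [0.3862, -0.1045, 0.2342]
orientation: [0.314, 3.125, -0.0]
force: [0.8, 1.2, 0.3]
finger_gap: 0.0854
gripper_force: 0.0
time: 1.88
eef_pos: [0.411, -0.1792, 0.234]
orientation: [-0.316, -3.125, -0.001]
force: [-0.2, -0.0, 0.1]
finger_gap: 0.086
gripper_force: 0.0
1.925 [ 0.41067502 -0.1781115   0.23405776]
```

View pics/w1.png

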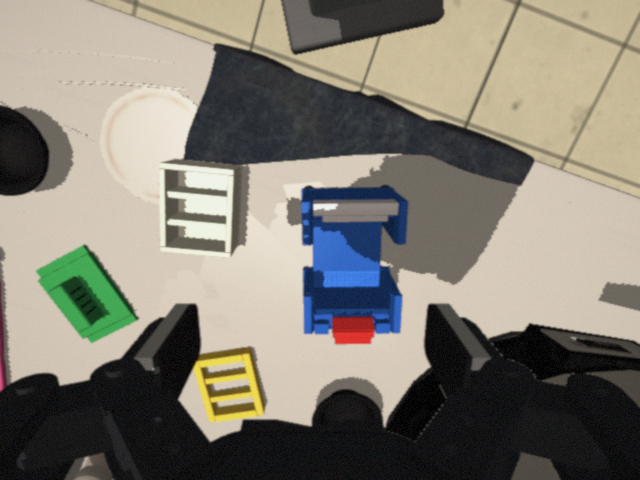

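The wrist view shows the holder at about (352,265), the tray at (198,208), the spacer at (230,385) and the lid at (87,295). Zooming in for landmarks.

```bash
python3 - <<'E'
import cv2
a=cv2.imread("pics/w1.png")[150:350,150:415]; cv2.imwrite("pics/w1z.png",cv2.resize(a,(795,600),interpolation=cv2.INTER_CUBIC))
E
```

```text
(no output)
```

View pics/w1z.png

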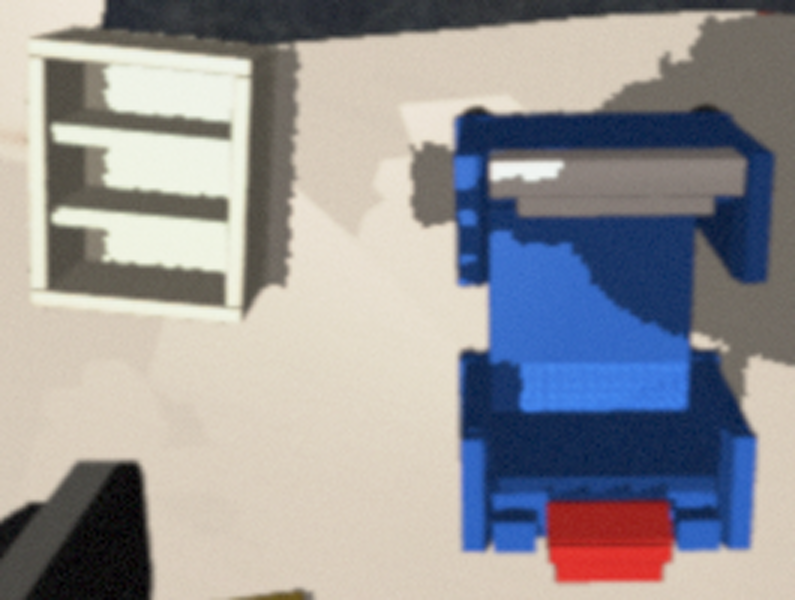

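```bash
python3 - <<'E'
from h import *
c=cam("wrist")
g=lambda L,z:back(c,np.array(L)/3+150,z)
def show(n,p): print(n,np.round(p[:,:2],4).tolist())
T=g([(33,38),(252,60),(240,318),(33,301)],.04); show("tray",T); print(T.mean(0),[np.round(np.linalg.norm(T[i]-T[(i+1)%4]),4) for i in range(4)], [np.round(np.arctan2(*(a-b)[[1,0]]),3) for a,b in((T[3],T[0]),(T[2],T[1]))])
obs=[((518,215),(-42,25,76)),((713,215),(-42,-25,76)),((490,300),None),((692,300),None)]
show("lip",g([(518,215),(713,215)],.076))
show("floor edges",g([(490,320),(692,320)],.01))
show("sides outer far end",g([(463,549),(752,547)],.071))
show("sides outer near end",g([(457,118),(773,155)],.071))
show("nose top/inner edge",g([(548,502),(670,502)],.081)); show("nose low",g([(548,502),(670,502)],.0707))
h=c["hsv"]
def hue(a,b,S=110,v=40): return (h[...,0]>=a)&(h[...,0]<=b)&(h[...,1]>S)&(h[...,2]>v)
for n,V,a,b,roi,p0 in [("lid",VL,45,75,(20,235,145,350),[.456,-.421,.25]),("spacer",VS,22,35,(190,340,270,425),[.587,-.306,-.05])]:
    print(n,fit([(c,biggest(hue(a,b),roi))],V,p0))
E
```

```text
tray [[0.3437, -0.2914], [0.3614, -0.2342], [0.4335, -0.2569], [0.4163, -0.3149]]
[ 0.38875673 -0.27432917  0.04      ] [np.float64(0.0599), np.float64(0.0756), np.float64(0.0605), np.float64(0.0763)] [np.float64(-0.312), np.float64(-0.305)]
lip [[0.4102, -0.17], [0.4201, -0.1214]]
floor edges [[0.4591, -0.1869], [0.4721, -0.1231]]
sides outer far end [[0.5038, -0.204], [0.5195, -0.1238]]
sides outer near end [[0.3837, -0.1804], [0.409, -0.1034]]
nose top/inner edge [[0.4887, -0.1772], [0.4953, -0.145]]
nose low [[0.4942, -0.1777], [0.5011, -0.1443]]
lid (array([ 0.45710497, -0.42315734,  0.27796334]), np.float64(0.06930869024346897))
spacer (array([ 0.58631895, -0.30731212, -0.04435574]), np.float64(0.04978206010552877))
```

Holder origin ≈ (0.4564,-0.1535) with yaw -0.20. Tray (0.3888,-0.2743), yaw -0.309; its measured sides of 76×60 mm agree with the given sizes.

```bash
python3 - <<'E'
from h import *
plan([.3888,-.2743,.11],-.309)
E
```

```text
turn [ 0.001 -0.001  0.11 ] shift [ 0.21 -9.92 12.41]
```

```bash
python3 -m creep '[0,0,0.11,0.2,-9.9,6,1,0,0,0.11,0.2,-9.9,12.4,1,0,0,0.11,0.2,-9.9,12.4,1,0,0,0.11,0.2,-9.9,12.4,1]'
python3 - <<'E'
from h import *
plan([.3888,-.2743,.024],-.309)
c=cam("wrist","w2.png"); 
T=proj(c,pts3(VT[1::2],[.3888,-.2743,-.309])); print(T)
a=c["pixels"][:,:,::-1].copy()
for p in T: cv2.circle(a,tuple(int(round(v)) for v in p),2,(0,0,255),-1)
cv2.imwrite("pics/w2.png",a)
E
```

```text
time: 2.48
eef_pos: [0.3881, -0.2734, 0.1088]
orientation: [-0.484, -3.1, -0.004]
force: [0.1, 0.4, 0.6]
finger_gap: 0.0856
gripper_force: 0.0
turn [ 0.002 -0.004 -0.001] shift [-0.13 -0.08  8.48]
[[250.69924417 195.97175284]
 [371.6559538  195.8251267 ]
 [256.97540941 331.65299061]
 [365.77018815 331.43428049]]
```

View pics/w2.png

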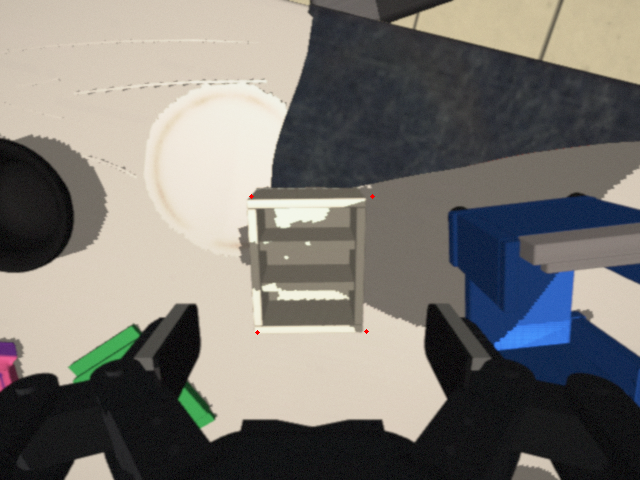

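The tray is square to the tool and about 3 px (≈2 mm) left of the prediction. Its rim corners are at (249,199), (366,199), (254,331), (362,331). Correct and grasp.

```bash
python3 -m creep '[0,0,0,-0.1,-0.3,4,1,0,0,0,-0.1,-0.3,8.4,1,0,0,0,-0.1,-0.3,8.4,1,0,0,0,-0.1,-0.3,8.4,-1,0,0,0,-0.1,-0.3,8.4,-1]' 40
python3 -m creep '[0,0,0,0,0,0,-1,0,0,0,0,0,0,-1]'
python3 -m creep '[0,0,0,0,0,-3,-1,0,0,0,0,0,-7,-1,0,0,0,0,0,-12,-1,0,0,0,0,0,-12,-1,0,0,0,0,0,-12,-1]'
python3 - <<'E'
from h import *
plan([.4564,-.1535,.15],-.2)
E
```

```text
time: 3.15
eef_pos: [0.3911, -0.2791, 0.0288]
orientation: [0.483, 3.101, -0.002]
force: [0.5, 2.5, 8.7]
finger_gap: 0.0613
gripper_force: 42.6
time: 3.4
eef_pos: [0.3911, -0.2791, 0.0288]
orientation: [0.483, 3.101, -0.002]
force: [0.1, 2.0, 7.6]
finger_gap: 0.0611
gripper_force: 42.6
time: 4.03
eef_pos: [0.3897, -0.2785, 0.1471]
orientation: [0.484, 3.103, -0.001]
force: [-0.1, -0.3, -3.1]
finger_gap: 0.0615
gripper_force: 46.1
turn [-0.001  0.001 -0.11 ] shift [-2.54 13.93 -0.3 ]
```

```bash
python3 -m creep '[0,0,-0.11,-2.5,13.9,0,-1,0,0,-0.11,-2.5,13.9,0,-1,0,0,-0.11,-2.5,13.9,0,-1,0,0,-0.11,-2.5,13.9,0,-1,0,0,-0.11,-2.5,13.9,0,-1]'
python3 - <<'E'
from h import *
plan([.4564,-.1535,.15],-.2)
c=cam("wrist"); o=arm.observe(); 
a=c["pixels"][:,:,::-1].copy(); z=o["eef_pos"][2]+.0112
V=VT[1::2].copy(); V[:,2]=z
for p in proj(c,pts3(V,[o["eef_pos"][0],o["eef_pos"][1],-.2])): print(p); cv2.circle(a,tuple(int(round(v)) for v in p),1,(0,0,255),-1)
cv2.imwrite("pics/w3.png",a); print(z)
E
```

```text
time: 4.65
eef_pos: [0.4551, -0.1544, 0.1459]
orientation: [-0.314, -3.125, 0.0]
force: [-0.9, -0.8, -1.5]
finger_gap: 0.0616
gripper_force: 46.0
turn [-0.    -0.001 -0.001] shift [-0.1   0.12 -0.41]
[212.95208907 238.0812082 ]
[412.40349456 237.95417692]
[228.64058416 440.96689675]
[396.77009794 440.85517855]
0.1571981983413669
```

View pics/w3.png

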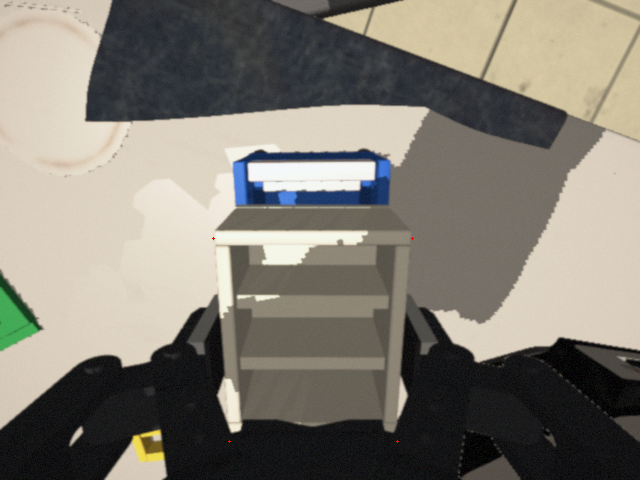

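The held tray is square to the tool. Its near rim row is 231 against a predicted 238, so it sits ≈2.3 mm toward the robot from the TCP. The lip's inner edge runs from about (263,191) to (361,191).

```bash
python3 - <<'E'
from h import *
c=cam("wrist")
p=back(c,[(263,191),(361,191)],.076); m=p.mean(0)[:2]
print(p, m+.042*np.array([np.cos(-.2),np.sin(-.2)]))
q=back(c,[(215,231),(412,231),(397,431),(230,432)],.1572); print(q[:,:2], q.mean(0)); print(arm.observe()["eef_pos"])
O=np.array([.4564,-.1535]); d=O-q.mean(0)[:2]; t=np.r_[arm.observe()["eef_pos"][:2]+d,.15]
plan(t,-.2); print(t)
E
```

```text
[[ 0.41068763 -0.17172845  0.076     ]
 [ 0.42075097 -0.12240659  0.076     ]] [ 0.45688209 -0.15541163]
[[ 0.40870148 -0.17628172]
 [ 0.42089075 -0.11654897]
 [ 0.49526675 -0.13157001]
 [ 0.48347509 -0.19154655]] [ 0.45208352 -0.15398681  0.1572    ]
[ 0.45520544 -0.15474107  0.14609283]
turn [-0.    -0.001 -0.001] shift [-0.41  0.13 -0.39]
[ 0.45952192 -0.15425426  0.15      ]
```

```bash
python3 -m creep '[0,0,0,-0.43,0.05,0,-1,0,0,0,-0.43,0.05,2.5,-1,0,0,0,-0.43,0.05,4,-1,0,0,0,-0.43,0.05,5.5,-1,0,0,0,-0.43,0.05,5.5,-1]'
python3 -m creep '[0,0,0,0,0,1,-1,0,0,0,0,0,2,-1,0,0,0,0,0,3,-1,0,0,0,0,0,3,-1]'
python3 - <<'E'
from plant import arm
print(arm.observe()["moment"])
E
```

```text
time: 5.38
eef_pos: [0.4595, -0.1544, 0.0906]
orientation: [-0.314, -3.124, -0.0]
force: [-0.8, 0.5, -2.0]
finger_gap: 0.0609
gripper_force: 45.9
time: 5.88
eef_pos: [0.4598, -0.1544, 0.0606]
orientation: [-0.314, -3.125, 0.001]
force: [-0.1, -4.0, -3.8]
finger_gap: 0.0614
gripper_force: 45.9
[-0.8968626   0.1481061   0.14210578]
```

```bash
python3 -m creep '[0,0,0,0,0,1,-1,0,0,0,0,0,1.8,-1,0,0,0,0,0,2.2,-1,0,0,0,0,0,2.2,-1]'
```

```text
time: 6.38
eef_pos: [0.46, -0.1544, 0.039]
orientation: [-0.313, -3.126, 0.001]
force: [-0.1, -4.5, -3.9]
finger_gap: 0.0613
gripper_force: 46.0
```

```bash
python3 -m creep '[0,0,0,0,0,0.3,-1,0,0,0,0,0,0.3,-1]'; python3 -m creep '[0,0,0,0,0,0,0.6,0,0,0,0,0,0,0.6,0,0,0,0,0,0,0.6]'
```

```text
time: 6.62
eef_pos: [0.4604, -0.1544, 0.0384]
orientation: [0.313, 3.125, -0.002]
force: [-10.0, 0.6, 35.7]
finger_gap: 0.0609
gripper_force: 51.2
time: 7.0
eef_pos: [0.4599, -0.1537, 0.036]
orientation: [-0.313, -3.126, -0.001]
force: [-0.0, 0.4, 0.6]
finger_gap: 0.068
gripper_force: 0.0
```

```bash
python3 -m creep '[0,0,0,0,0,-2,0.6,0,0,0,0,0,-6,0.6,0,0,0,0,0,-12,1,0,0,0,0,0,-12,1]'
python3 - <<'E'
from h import *
plan([.5865,-.3065,.12],-.045)
E
```

```text
time: 7.5
eef_pos: [0.4626, -0.1552, 0.1601]
orientation: [0.312, 3.119, -0.004]
force: [-0.1, 0.2, -0.7]
finger_gap: 0.0853
gripper_force: 0.0
turn [-0.002  0.007 -0.155] shift [-15.12 -12.37   4.13]
```

```bash
python3 -m creep '[0,0,-0.155,-15.1,-12.4,0,1,0,0,-0.155,-15.1,-12.4,4,1,0,0,-0.155,-15.1,-12.4,4,1,0,0,-0.155,-15.1,-12.4,4,1,0,0,-0.155,-15.1,-12.4,4,1]'
python3 - <<'E'
from h import *
c=cam("wrist","w4.png"); h=c["hsv"]
m=(h[...,0]>=20)&(h[...,0]<=36)&(h[...,1]>110)&(h[...,2]>40)
m=biggest(m,(180,100,460,460)); y,x=np.nonzero(m); print(m.sum(),x.min(),x.max(),y.min(),y.max())
p,e=fit([(c,m)],VS,[.5865,-.3065,-.045]); print(p,e, arm.observe()["eef_pos"])
plan([p[0],p[1],.020],p[2])
E
```

```text
time: 8.12
eef_pos: [0.5828, -0.3053, 0.1146]
orientation: [-0.071, -3.139, -0.003]
force: [-0.3, 0.3, 0.3]
finger_gap: 0.085
gripper_force: 0.0
7806 259 361 187 309
[ 0.58609715 -0.30679345 -0.0459456 ] 0.01710919215559681 [ 0.58263579 -0.3046777   0.11550156]
turn [ 0.001 -0.002  0.001] shift [-0.37 -0.21  9.55]
```

```bash
python3 -m creep '[0,0,0,-0.35,-0.2,5,1,0,0,0,-0.35,-0.2,9.3,1,0,0,0,-0.35,-0.2,9.3,1]'
python3 -m creep '[0,0,0,0,0,0,-1,0,0,0,0,0,0,-1,0,0,0,0,0,0,-1,0,0,0,0,0,0,-1]' 30
python3 -m creep '[0,0,0,0,0,-3,-1,0,0,0,0,0,-7,-1,0,0,0,0,0,-14,-1,0,0,0,0,0,-14,-1,0,0,0,0,0,-14,-1]'
python3 - <<'E'
from h import *
plan([.4575,-.1546,.16],-.2)
E
```

```text
time: 8.55
eef_pos: [0.5842, -0.305, 0.0213]
orientation: [-0.069, -3.136, -0.005]
force: [0.1, -0.6, 0.8]
finger_gap: 0.0854
gripper_force: 0.0
time: 9.05
eef_pos: [0.5918, -0.3146, 0.031]
orientation: [0.073, 3.129, -0.022]
force: [-1.0, -14.0, 24.2]
finger_gap: 0.0125
gripper_force: 12.2
time: 9.68
eef_pos: [0.5875, -0.3081, 0.1653]
orientation: [0.07, 3.138, -0.003]
force: [0.3, 0.0, -0.8]
finger_gap: -0.0003
gripper_force: 0.0
turn [-0.001  0.003  0.155] shift [13.67 14.76  0.47]
```

The fingers closed above the spacer, because the open pads stand farther back than I allowed for. Reopen, re-measure and go lower.

```bash
python3 -m creep '[0,0,0,0,0,5,1,0,0,0,0,0,5,1,0,0,0,0,0,5,1,0,0,0,0,0,5,1]'
python3 - <<'E'
from h import *
c=cam("wrist","w5.png"); h=c["hsv"]
m=(h[...,0]>=20)&(h[...,0]<=36)&(h[...,1]>110)&(h[...,2]>40)
m=biggest(m,(150,100,490,470)); y,x=np.nonzero(m); print(m.sum(),x.min(),x.max(),y.min(),y.max())
p,e=fit([(c,m)],VS,[.5865,-.3065,-.045]); print(p,e, arm.observe()["eef_pos"])
plan([p[0],p[1],.012],p[2])
E
```

```text
time: 10.18
eef_pos: [0.5876, -0.3083, 0.1148]
orientation: [0.07, 3.139, -0.002]
force: [0.3, -0.5, 0.2]
finger_gap: 0.0724
gripper_force: 0.0
7836 276 379 179 303
[ 0.58741276 -0.29847907 -0.00813924] 0.0194722619615324 [ 0.58760623 -0.30827888  0.11478362]
turn [-0.001  0.002 -0.037] shift [ 0.08  0.99 10.28]
```

View pics/w5.png

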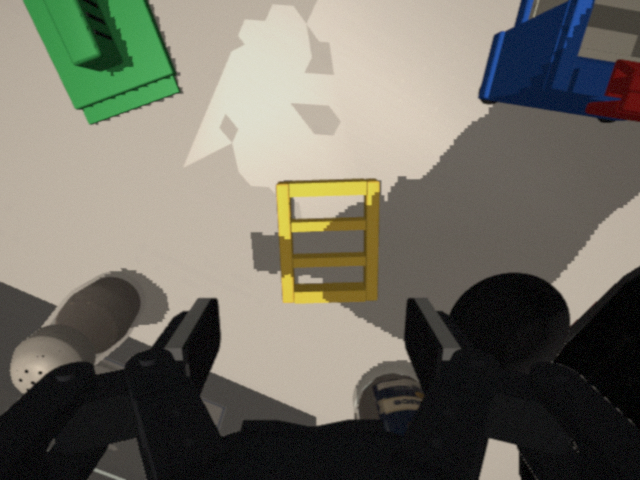

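The spacer lies flat at image (328,242), shifted about 1 cm. The bowl at (510,330) and the salt at (70,340) are clear of it.

```bash
python3 -m creep '[0,0,-0.037,0.05,1,5,1,0,0,-0.037,0.05,1,9,1,0,0,-0.037,0.05,1,10.3,1,0,0,-0.037,0.05,1,10.3,1]' 30
python3 -m creep '[0,0,0,0,0,0,0.2,0,0,0,0,0,0,0.2,0,0,0,0,0,0,-1]'
```

```text
time: 10.72
eef_pos: [0.587, -0.298, 0.0108]
orientation: [0.012, 3.142, -0.0]
force: [0.2, -0.6, 1.1]
finger_gap: 0.0854
gripper_force: 0.0
time: 11.1
eef_pos: [0.588, -0.2986, 0.0124]
orientation: [0.012, 3.139, -0.003]
force: [-1.0, 0.1, 8.1]
finger_gap: 0.0614
gripper_force: 32.7
```

```bash
python3 -m creep '[0,0,0,0,0,-3,-1,0,0,0,0,0,-7,-1,0,0,0,0,0,-13,-1,0,0,0,0,0,-13,-1]' 60
python3 - <<'E'
from h import *
plan([.4565,-.1546,.14],-.2)
E
```

```text
time: 11.6
eef_pos: [0.5898, -0.2997, 0.1466]
orientation: [0.012, 3.133, -0.009]
force: [0.0, -0.3, 0.1]
finger_gap: 0.0599
gripper_force: 69.3
turn [-0.005  0.009  0.192] shift [13.45 14.41  0.47]
```

```bash
python3 -m creep '[0,0,0.192,13.4,14.4,0.5,-1,0,0,0.192,13.4,14.4,0.5,-1,0,0,0.192,13.4,14.4,0.5,-1,0,0,0.192,13.4,14.4,0.5,-1,0,0,0.192,13.4,14.4,0.5,-1]' 40
python3 - <<'E'
from h import *
c=cam("wrist","w6.png"); h=c["hsv"]; o=arm.observe()
m=(h[...,0]>=20)&(h[...,0]<=36)&(h[...,1]>110)&(h[...,2]>40)
m=biggest(m,(180,150,460,470)); y,x=np.nonzero(m); print(m.sum(),x.min(),x.max(),y.min(),y.max())
z=o["eef_pos"][2]-.0124; V=VS.copy(); V[:,2]+=z
p,e=fit([(c,m)],V,[.4565,-.1546,-.2]); print(p,e,o["eef_pos"],o["force"])
d=np.array([.4566,-.1545])-p[:2]; plan(np.r_[o["eef_pos"][:2]+d,.0624],-.2+0*p[2])
# tray rim check
print(np.round(proj(c,pts3(box(.078,.062,.05,.05)[::2],[.4566,-.1545,-.2])),1).tolist())
E
```

```text
time: 12.22
eef_pos: [0.4543, -0.1527, 0.1358]
orientation: [0.312, 3.125, -0.001]
force: [1.3, 0.1, 0.1]
finger_gap: 0.0606
gripper_force: 69.3
24697 222 403 217 419
[ 0.45335978 -0.15295875 -0.20133465] 0.018359363846615073 [ 0.45509423 -0.15349607  0.13580074] [-0.34351407 -0.0219633  -0.20711377]
turn [-0.001  0.002  0.   ] shift [-0.33 -0.08  7.34]
[[254.8, 192.7], [366.4, 192.8], [260.2, 318.8], [361.1, 318.8]]
```

View pics/w6.png

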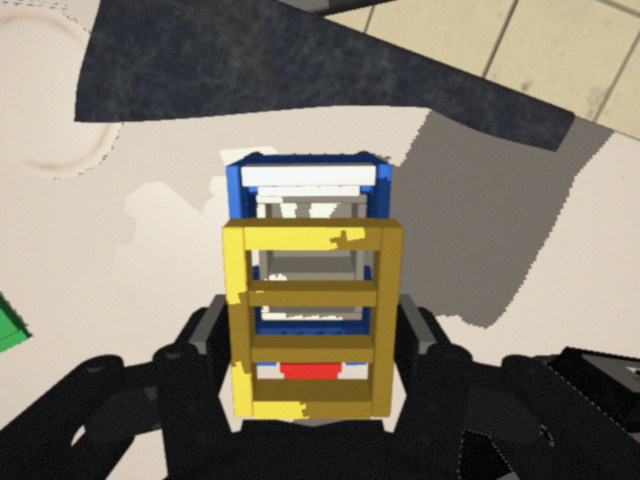

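The tray sits in the pocket: its rim is at columns 256–367 and rows 194–319, as predicted. Lower the spacer.

```bash
python3 -m creep '[0,0,0,-0.33,-0.05,0,-1,0,0,0,-0.33,-0.05,2.5,-1,0,0,0,-0.33,-0.05,4.5,-1,0,0,0,-0.33,-0.05,5.5,-1,0,0,0,-0.33,-0.05,6.3,-1]'
python3 -m creep '[0,0,0,0,0,0.5,-1,0,0,0,0,0,0.7,-1,0,0,0,0,0,0.9,-1,0,0,0,0,0,0.9,-1]'
```

```text
time: 12.9
eef_pos: [0.4576, -0.1544, 0.0719]
orientation: [0.314, 3.126, -0.0]
force: [0.6, -0.0, -0.2]
finger_gap: 0.0604
gripper_force: 69.3
time: 13.4
eef_pos: [0.4572, -0.154, 0.0635]
orientation: [0.313, 3.126, -0.001]
force: [0.1, -0.9, -0.8]
finger_gap: 0.0601
gripper_force: 69.3
```

```bash
python3 -m creep '[0,0,0,0,0,0.15,-1,0,0,0,0,0,0.25,-1]'; python3 -m creep '[0,0,0,0,0,0,0.6,0,0,0,0,0,0,0.6,0,0,0,0,0,0,0.6]'; python3 -m creep '[0,0,0,0,0,-3,0.6,0,0,0,0,0,-7,0.6,0,0,0,0,0,-10,1,0,0,0,0,0,-10,1]'
python3 - <<'E'
from h import *
plan([.4571,-.4232,.16],.278)
E
```

```text
time: 13.65
eef_pos: [0.4574, -0.1541, 0.0625]
orientation: [0.313, 3.125, -0.001]
force: [-10.9, 5.3, 38.8]
finger_gap: 0.0605
gripper_force: 73.7
time: 14.02
eef_pos: [0.457, -0.1538, 0.0607]
orientation: [-0.313, -3.126, -0.0]
force: [-0.7, -0.3, 0.7]
finger_gap: 0.068
gripper_force: 0.0
time: 14.52
eef_pos: [0.4584, -0.1545, 0.1627]
orientation: [0.313, 3.122, -0.002]
force: [0.9, -0.5, -0.5]
finger_gap: 0.0855
gripper_force: 0.0
turn [-0.002  0.003 -0.478] shift [ -5.2  -26.36   0.32]
```

```bash
python3 -m creep '[0,0,-0.478,-5.2,-26.4,0,1,0,0,-0.478,-5.2,-26.4,0,1,0,0,-0.478,-5.2,-26.4,3,1,0,0,-0.478,-5.2,-26.4,3,0.2,0,0,-0.478,-5.2,-26.4,3,0]'
python3 -m creep '[0,0,0,0,0,0,0,0,0,0,0,0,0,0]'
python3 - <<'E'
from h import *
c=cam("wrist","w7.png"); h=c["hsv"]; o=arm.observe()
m=(h[...,0]>=42)&(h[...,0]<=78)&(h[...,1]>100)&(h[...,2]>30)
m=biggest(m,(150,80,490,470)); y,x=np.nonzero(m); print(m.sum(),x.min(),x.max(),y.min(),y.max())
p,e=fit([(c,m)],VL,[.4571,-.4232,.278]); print(p,e,o["eef_pos"],o["finger_gap"])
plan([p[0],p[1],.027],p[2])
a=c["pixels"][:,:,::-1].copy()
for q in proj(c,pts3(VL,p)): cv2.circle(a,tuple(int(round(v)) for v in q),2,(0,0,255),-1)
cv2.imwrite("pics/w7.png",a)
E
```

```text
time: 15.15
eef_pos: [0.4545, -0.4255, 0.1284]
orientation: [0.432, -3.111, -0.002]
force: [1.3, -0.0, 0.5]
finger_gap: 0.052
gripper_force: 0.0
time: 15.4
eef_pos: [0.4552, -0.4219, 0.1298]
orientation: [0.436, -3.11, -0.003]
force: [-0.0, 0.7, 0.3]
finger_gap: 0.0426
gripper_force: 0.0
11443 265 358 170 298
[ 0.45685894 -0.42254501  0.27845046] 0.03150719095519161 [ 0.4555151  -0.42167331  0.13029092] 0.0424860225844074
turn [ 0.001 -0.     0.   ] shift [-0.11 -0.13 10.33]
```

View pics/w7.png

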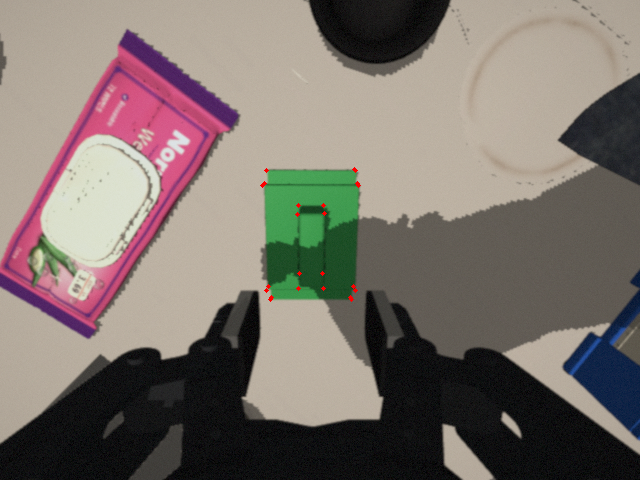

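The model fits the lid, with the rib at (311,250). Descend and grip.

```bash
python3 -m creep '[0,0,0,-0.1,-0.12,4,0,0,0,0,-0.1,-0.12,8,0,0,0,0,-0.1,-0.12,10.3,0,0,0,0,-0.1,-0.12,10.3,0]' 80
python3 -m creep '[0,0,0,0,0,0,-1,0,0,0,0,0,0,-1,0,0,0,0,0,0,-1,0,0,0,0,0,0,-1]'
python3 -m creep '[0,0,0,0,0,-3,-1,0,0,0,0,0,-7,-1,0,0,0,0,0,-13,-1,0,0,0,0,0,-13,-1]'
```

```text
time: 15.95
eef_pos: [0.4563, -0.4216, 0.0265]
orientation: [0.437, -3.109, -0.005]
force: [0.1, 0.0, 0.6]
finger_gap: 0.0427
gripper_force: 0.0
time: 16.45
eef_pos: [0.4578, -0.4244, 0.0296]
orientation: [-0.436, 3.109, -0.003]
force: [-1.2, 2.3, 6.8]
finger_gap: 0.0145
gripper_force: 79.2
time: 16.95
eef_pos: [0.4591, -0.4263, 0.1637]
orientation: [-0.435, 3.106, -0.013]
force: [0.5, -0.4, -0.6]
finger_gap: 0.0139
gripper_force: 78.4
```

```bash
python3 - <<'E'
from h import *
plan([.4636,-.156,.19],-.2)
E
```

```text
turn [-0.008  0.006  0.478] shift [-7.87 25.85 -2.83]
```

```bash
python3 -m creep '[0,0,0.478,-7.9,25.9,-2.8,-1,0,0,0.478,-7.9,25.9,-2.8,-1,0,0,0.478,-7.9,25.9,-2.8,-1,0,0,0.478,-7.9,25.9,-2.8,-1,0,0,0.478,-7.9,25.9,-2.8,-1]' 100
python3 -m creep '[0,0,0,0,0,0,-1,0,0,0,0,0,0,-1]'
python3 - <<'E'
from h import *
c=cam("wrist","w8.png"); h=c["hsv"]; o=arm.observe(); P=o["eef_pos"]
m=(h[...,0]>=42)&(h[...,0]<=78)&(h[...,1]>100)&(h[...,2]>30)
m=biggest(m,(150,100,490,475)); y,x=np.nonzero(m); print(m.sum(),x.min(),x.max(),y.min(),y.max())
for hh in(.0275,.0295):
    V=VL.copy(); V[:,2]+=P[2]-hh
    T=proj(c,pts3(V,[P[0],P[1],-.2])); print(np.round(T[[0,1,2,3,8,9,10,11]],1).tolist())
print(P,o["orientation"],o["finger_gap"],o["gripper_force"],o["moment"])
a=c["pixels"][:,:,::-1].copy()
for q in T: cv2.circle(a,tuple(int(round(v)) for v in q),2,(0,0,255),-1)
cv2.imwrite("pics/w8.png",a)
E
```

```text
time: 17.58
eef_pos: [0.4611, -0.1499, 0.1861]
orientation: [-0.309, -3.126, -0.001]
force: [0.4, -1.5, -1.3]
finger_gap: 0.0135
gripper_force: 101.9
time: 17.82
eef_pos: [0.4618, -0.1538, 0.1857]
orientation: [0.314, 3.126, -0.001]
force: [0.1, 0.0, -1.5]
finger_gap: 0.0141
gripper_force: 101.9
20289 236 389 193 391
[[236.8, 215.7], [232.9, 220.4], [388.1, 215.7], [392.1, 220.4], [240.5, 193.9], [238.7, 195.7], [384.4, 193.9], [386.3, 195.7]]
[[237.7, 214.6], [233.9, 219.2], [387.2, 214.6], [391.0, 219.2], [241.4, 193.1], [239.6, 194.8], [383.6, 193.1], [385.4, 194.8]]
[ 0.46183106 -0.15403542  0.18564363] [ 3.14756227e-01  3.12571428e+00 -5.13568261e-04] 0.01393407413294605 101.92342400550842 [-0.0297103  -0.04468939  0.00283054]
```

View pics/w8.png

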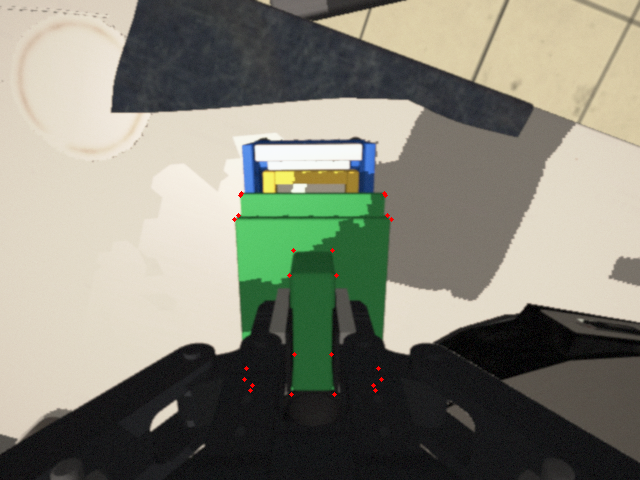

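The lid is centred in the grip: its tongue edge is at row 193 against a predicted 194, and its sides are at columns 236 and 388. Next I compute the tilted insertion.

```bash
cat >> h.py <<'E'
O=np.array([.4564,-.1538]); HX=np.array([np.cos(-.2),np.sin(-.2)])
def tcp(cx,cz,th,dx=.4,dz=29):
    X=cx+dx*np.cos(th)-dz*np.sin(th); Z=cz+dx*np.sin(th)+dz*np.cos(th)
    return np.r_[O+HX*X*1e-3,Z*1e-3]
def lidpose():
    o=arm.observe(); A=R.from_rotvec(o["orientation"]).as_matrix()
    th=np.arcsin(np.clip(A[2,0]*-1,-1,1)); P=o["eef_pos"]; X=(P[:2]-O)@HX*1e3; Y=(P[:2]-O)@np.array([-HX[1],HX[0]])*1e3; Z=P[2]*1e3
    cx=X-.4*np.cos(th)+29*np.sin(th); cz=Z-.4*np.sin(th)-29*np.cos(th)
    print("lid cx %.1f cy %.1f cz %.1f tilt %.3f | tip bottom X %.1f Z %.1f top X %.1f Z %.1f"%(cx,Y,cz,th,cx-46*np.cos(th),cz-46*np.sin(th),cx-46*np.cos(th)-4*np.sin(th),cz-46*np.sin(th)+4*np.cos(th)),"F",np.round(o["force"],1),"M",np.round(o["moment"],2),"grip",round(o["finger_gap"],4))
E
python3 - <<'E'
from h import *
lidpose(); th=.26
plan(tcp(7,100,th),-.2,th)
A=(tcp(7,100,th),-.2,th)
for cx,cz in((7,76.8),(-.6,76.2)): plan(tcp(cx,cz,th),-.2,th,frm=A)
E
```

```text
lid cx 5.0 cy 0.8 cz 156.6 tilt 0.000 | tip bottom X -41.0 Z 156.6 top X -41.0 Z 160.6 F [ 0.3 -0.4 -0.5] M [-0.03 -0.04  0.  ] grip 0.0139
turn [-0.    -0.26  -0.001] shift [ 0.54 -0.08  5.75]
turn [0. 0. 0.] shift [0.6  0.   2.24]
turn [0. 0. 0.] shift [ 1.35 -0.    2.1 ]
```

```bash
python3 -m creep '[0,-0.13,0,0.3,-0.08,3,-1,0,-0.26,0,0.54,-0.08,5.7,-1,0,-0.26,0,0.54,-0.08,5.7,-1,0,-0.26,0,0.54,-0.08,5.7,-1]'
python3 - <<'E'
from h import *
lidpose(); th=.26
plan(tcp(7,76.8,th),-.2,th)
E
```

```text
time: 18.38
eef_pos: [0.4571, -0.1542, 0.1297]
orientation: [0.29, 2.868, -0.039]
force: [0.6, -0.1, -0.8]
finger_gap: 0.0141
gripper_force: 101.9
lid cx 7.8 cy -0.2 cz 101.6 tilt 0.260 | tip bottom X -36.6 Z 89.8 top X -37.7 Z 93.6 F [ 0.6 -0.1 -0.8] M [ 0.05  0.24 -0.01] grip 0.0141
turn [-0.001 -0.    -0.001] shift [0.72 0.02 2.37]
```

```bash
python3 -m creep '[0,0,0,0.36,0,1.2,-1,0,0,0,0.7,0,2.3,-1,0,0,0,0.7,0,2.3,-1]'
python3 - <<'E'
from h import *
lidpose(); th=.26
plan(tcp(-.6,76.2,th),-.2,th)
E
```

```text
time: 18.75
eef_pos: [0.4563, -0.1532, 0.1048]
orientation: [0.288, 2.869, -0.038]
force: [-1.0, -0.4, -0.9]
finger_gap: 0.0136
gripper_force: 102.1
lid cx 6.8 cy 0.5 cz 76.6 tilt 0.260 | tip bottom X -37.7 Z 64.8 top X -38.7 Z 68.7 F [-1.  -0.4 -0.9] M [0.03 0.32 0.  ] grip 0.0136
turn [-0. -0.  0.] shift [ 0.73 -0.05 -0.15]
```

```bash
python3 -m creep '[0,0,0,0.3,0,-0.07,-1,0,0,0,0.6,-0.03,-0.13,-1,0,0,0,0.73,-0.03,-0.15,-1,0,0,0,0.73,-0.03,-0.15,-1]'
python3 - <<'E'
from h import *
lidpose(); c=cam("scene"); a=c["pixels"][215:275,235:320,::-1]; cv2.imwrite("pics/s1.png",cv2.resize(a,None,fx=8,fy=8,interpolation=cv2.INTER_CUBIC))
th=.26; A=(tcp(-.6,76.2,th),-.2,th)
for t,cx in((.19,-.6),(.13,-.5),(.08,-.4),(.04,-.2),(0,0)):
    cz=64+46*np.sin(t); print(t,end=" ");plan(tcp(cx,cz,t),-.2,t,frm=A)
E
```

```text
time: 19.25
eef_pos: [0.4482, -0.1515, 0.1046]
orientation: [0.287, 2.868, -0.038]
force: [0.9, 1.1, -1.3]
finger_gap: 0.014
gripper_force: 102.0
lid cx -1.4 cy 0.6 cz 76.5 tilt 0.260 | tip bottom X -45.9 Z 64.6 top X -46.9 Z 68.5 F [ 0.9  1.1 -1.3] M [ 0.06  0.22 -0.02] grip 0.014
0.19 turn [-0.    0.07 -0.  ] shift [-0.11 -0.    0.35]
0.13 turn [-0.    0.13 -0.  ] shift [-0.22 -0.    0.63]
0.08 turn [-0.    0.18 -0.  ] shift [-0.32 -0.    0.88]
0.04 turn [-0.    0.22 -0.  ] shift [-0.4   0.    1.09]
0 turn [-0.    0.26 -0.  ] shift [-0.49  0.    1.3 ]
```

No contact yet and the tongue is under the lip by the numbers. I have now viewed 11 pictures, one over the limit of 10, so from here I check only by numbers. Next, the swing down in stages.

```bash
python3 -m creep '[0,0.07,0,-0.15,0,0.35,-1,0,0.13,0,-0.27,0,0.63,-1,0,0.13,0,-0.27,0,0.63,-1]' 120
python3 - <<'E'
from h import *
lidpose()
t=.09; plan(tcp(-.4,64+46*np.sin(t),t),-.2,t)
E
```

```text
time: 19.68
eef_pos: [0.4531, -0.1527, 0.0989]
orientation: [0.3, 2.997, -0.02]
force: [0.4, -1.7, 0.5]
finger_gap: 0.0133
gripper_force: 121.5
lid cx -0.1 cy 0.4 cz 70.1 tilt 0.130 | tip bottom X -45.7 Z 64.1 top X -46.2 Z 68.1 F [ 0.4 -1.7  0.5] M [-0.41  0.21 -0.02] grip 0.0133
turn [-0.     0.04   0.001] shift [-0.06 -0.04  0.2 ]
```

```bash
python3 -m creep '[0,0.04,0,-0.06,-0.02,0.2,-1,0,0.07,0,-0.13,-0.03,0.33,-1,0,0.07,0,-0.13,-0.03,0.33,-1]'
python3 - <<'E'
from h import *
lidpose()
t=0; plan(tcp(-.2,64,t),-.2,t)
E
```

```text
time: 20.05
eef_pos: [0.4544, -0.1532, 0.096]
orientation: [0.307, 3.065, -0.01]
force: [2.2, -1.7, -0.0]
finger_gap: 0.0132
gripper_force: 121.6
lid cx -0.7 cy 0.2 cz 67.0 tilt 0.062 | tip bottom X -46.6 Z 64.2 top X -46.9 Z 68.2 F [ 2.2 -1.7 -0. ] M [-0.31 -0.42  0.14] grip 0.0132
turn [-0.     0.062  0.   ] shift [-0.21 -0.02  0.31]
```

```bash
python3 -m creep '[0,0.03,0,-0.1,-0.02,0.17,-1,0,0.062,0,-0.2,-0.02,0.31,-1,0,0.062,0,-0.2,-0.02,0.31,-1]'
python3 - <<'E'
from h import *
lidpose()
E
```

```text
time: 20.42
eef_pos: [0.4562, -0.1535, 0.0937]
orientation: [-0.313, -3.126, 0.0]
force: [-2.4, 0.6, 13.7]
finger_gap: 0.0134
gripper_force: 123.7
lid cx -0.6 cy 0.2 cz 64.7 tilt -0.000 | tip bottom X -46.6 Z 64.7 top X -46.6 Z 68.7 F [-2.4  0.6 13.7] M [0.12 0.31 0.08] grip 0.0134
```

```bash
python3 -m creep '[0,0.02,0,0,0,0.08,-1,0,0.03,0,0,0,0.12,-1,0,0.03,0,0,0,0.12,-1]'
cat > red.py <<'E'
from h import *
def red(c,roi):
    h=c["hsv"][roi[1]:roi[3],roi[0]:roi[2]]; m=((h[...,0]<6)|(h[...,0]>174))&(h[...,1]>150)&(h[...,2]>60)
    y,x=np.nonzero(m); return len(x),np.round([x.mean()+roi[0],y.mean()+roi[1],x.min()+roi[0],x.max()+roi[0],y.min()+roi[1],y.max()+roi[1]],2) if len(x) else None
for n,r in(("top",(250,195,295,230)),("scene",(280,210,315,245))):
    c=cam(n); print(n,red(c,r)); c["hsv"]=cv2.cvtColor(cv2.imread(f"pics/{n}0.png"),cv2.COLOR_BGR2HSV); print("  before",red(c,r))
    
lidpose()
E
python3 red.py
```

```text
time: 20.8
eef_pos: [0.4572, -0.1538, 0.094]
orientation: [-0.31, -3.099, -0.004]
force: [-4.9, 3.2, 30.1]
finger_gap: 0.0132
gripper_force: 126.1
top (139, array([270.57, 210.42, 250.  , 281.  , 195.  , 221.  ]))
  before (236, array([270.72, 212.53, 260.  , 281.  , 204.  , 221.  ]))
scene (105, array([295.54, 225.38, 289.  , 303.  , 220.  , 230.  ]))
  before (105, array([295.4 , 225.49, 289.  , 302.  , 220.  , 231.  ]))
lid cx -0.4 cy 0.1 cz 65.0 tilt -0.027 | tip bottom X -46.4 Z 66.3 top X -46.3 Z 70.3 F [-3.9  2.2 28.8] M [0.57 0.23 0.07] grip 0.0136
```

The catch is back home in the scene view, moved by less than 0.5 mm against about 1.4 px if it were pushed back. I'll relax the pressure, release, and check how the lid sits.

```bash
python3 -m creep '[0,-0.03,0,0,0,-0.1,-1,0,-0.03,0,0,0,-0.1,-1,0,-0.03,0,0,0,-0.1,-0.2,0,-0.03,0,0,0,-0.1,-0.2,0,-0.03,0,0,0,-0.1,-0.2]' 40
python3 -m creep '[0,0,0,0,0,-3,-0.1,0,0,0,0,0,-8,-0.1,0,0,0,0,0,-14,-0.1,0,0,0,0,0,-14,-0.1]'
python3 red.py
python3 - <<'E'
from h import *
for n,roi in(("wrist",(150,80,490,470)),("scene",(235,205,320,275)),("top",(220,190,310,290))):
    c=cam(n); h=c["hsv"]; m=(h[...,0]>=42)&(h[...,0]<=78)&(h[...,1]>100)&(h[...,2]>30)
    m=biggest(m,roi); y,x=np.nonzero(m); print(n,m.sum(),x.min(),x.max(),y.min(),y.max())
    if n=="wrist": cw,mw=c,m
    if n!="top":
        for t in(0,.04,.08,.12):   # lid hinged at the lip-end tongue: predicted rib-top and catch-end plate corners
            V=np.array([[x_,y_,z_] for x_ in(-24,24) for y_ in(-8,8) for z_ in(34,)]+[[37,-31,8],[37,31,8]],float)
            cx=-.5; W=np.c_[cx+V[:,0]*np.cos(t)-V[:,2]*np.sin(t),V[:,1],64+46*np.sin(t)+V[:,0]*np.sin(t)+V[:,2]*np.cos(t)]*1e-3
            print(t,np.round(proj(c,pts3(W,[*O,-.2])),1).tolist())
h=cw["hsv"]; yy,xx=np.nonzero(mw)
print("wrist rows", [(r,xx[yy==r].min(),xx[yy==r].max()) for r in range(yy.min(),yy.max()+1,6) if (yy==r).any()])
r=((h[...,0]<6)|(h[...,0]>174))&(h[...,1]>150)&(h[...,2]>50); b=biggest(r,(220,150,420,470)); y,x=np.nonzero(b); print("red",x.min(),x.max(),y.min(),y.max())
E
```

```text
time: 21.52
eef_pos: [0.4557, -0.1534, 0.0925]
orientation: [-0.313, -3.124, -0.001]
force: [-0.3, 0.3, 0.4]
finger_gap: 0.0346
gripper_force: 0.0
time: 22.02
eef_pos: [0.4585, -0.1547, 0.2367]
orientation: [0.313, 3.121, -0.004]
force: [-0.1, -0.0, -0.5]
finger_gap: 0.0387
gripper_force: 0.0
top (0, None)
  before (236, array([270.72, 212.53, 260.  , 281.  , 204.  , 221.  ]))
scene (104, array([295.52, 225.41, 289.  , 303.  , 220.  , 230.  ]))
  before (105, array([295.4 , 225.49, 289.  , 302.  , 220.  , 231.  ]))
lid cx -0.4 cy 0.2 cz 203.8 tilt -0.001 | tip bottom X -46.4 Z 203.9 top X -46.4 Z 207.9 F [-0.4 -0.2 -0.3] M [0.03 0.02 0.  ] grip 0.0388
wrist 8249 271 353 163 276
0 [[300.8, 198.1], [324.1, 198.1], [301.3, 263.7], [323.5, 263.7], [273.5, 267.7], [351.2, 267.7]]
0.04 [[300.7, 196.4], [324.1, 196.4], [301.2, 263.3], [323.6, 263.3], [273.1, 268.8], [351.6, 268.8]]
0.08 [[300.7, 194.7], [324.2, 194.7], [301.1, 262.7], [323.7, 262.7], [272.7, 269.8], [352.1, 269.8]]
0.12 [[300.6, 193.1], [324.2, 193.1], [301.0, 262.1], [323.8, 262.1], [272.2, 270.8], [352.5, 270.8]]
scene 60
[... 482 characters left out ...]
p.int64(350)), (169, np.int64(274), np.int64(351)), (175, np.int64(271), np.int64(353)), (181, np.int64(271), np.int64(353)), (187, np.int64(271), np.int64(353)), (193, np.int64(273), np.int64(352)), (199, np.int64(273), np.int64(352)), (205, np.int64(273), np.int64(351)), (211, np.int64(273), np.int64(351)), (217, np.int64(273), np.int64(351)), (223, np.int64(274), np.int64(351)), (229, np.int64(273), np.int64(351)), (235, np.int64(273), np.int64(351)), (241, np.int64(273), np.int64(351)), (247, np.int64(273), np.int64(351)), (253, np.int64(273), np.int64(350)), (259, np.int64(273), np.int64(350)), (265, np.int64(274), np.int64(350)), (271, np.int64(277), np.int64(347))]
red 291 332 274 300
```

```bash
python3 - <<'E'
from h import *
c=cam("wrist"); h=c["hsv"]
g=(h[...,0]>=42)&(h[...,0]<=78)&(h[...,1]>100)&(h[...,2]>30); r=((h[...,0]<6)|(h[...,0]>174))&(h[...,1]>150)&(h[...,2]>50)
for u in(280,285,294,300,306,312,318,324,330,338,343):
    G=np.nonzero(g[150:320,u])[0]+150; Q=np.nonzero(r[150:320,u])[0]+150
    print(u,"green",G.max(),"red",(Q.min(),Q.max()) if len(Q) else None)
pr=lambda x,z,y=0:np.round(proj(c,pts3(np.array([[x,y,z]])*1e-3,[*O,-.2])),1)[0].tolist()
print("nose home upper edge",pr(42,70.7),"back 3mm",pr(45,70.7),"slope top home",pr(47.5,81),"tongue end seated",pr(45.5,68,25),"tongue unseated t=.08",pr(45,75,25),"plate end",pr(36.5,72,25))
for n,p in(("lip edge",pr(-42,76)),): print(n,p)
b=[np.nonzero(g[100:260,u])[0].min()+100 for u in(280,300,312,324,343)]; print("green top rows",b,"tongue tip would be",pr(-46.5,68),"plate edge",pr(-37.5,72))
E
```

```text
280 green 278 red None
285 green 278 red None
294 green 275 red (np.int64(278), np.int64(302))
300 green 275 red (np.int64(277), np.int64(303))
306 green 275 red (np.int64(277), np.int64(303))
312 green 275 red (np.int64(277), np.int64(303))
318 green 275 red (np.int64(277), np.int64(303))
324 green 275 red (np.int64(277), np.int64(302))
330 green 275 red (np.int64(277), np.int64(296))
338 green 278 red None
343 green 278 red None
nose home upper edge [311.9, 276.1] back 3mm [311.9, 279.5] slope top home [311.9, 287.6] tongue end seated [342.6, 278.8] tongue unseated t=.08 [343.3, 281.6] plate end [343.3, 270.2]
lip edge [311.9, 171.2]
green top rows [np.int64(174), np.int64(173), np.int64(173), np.int64(173), np.int64(173)] tongue tip would be [311.8, 163.9] plate edge [311.8, 176.7]
```

The numbers agree. The nose edge is at row 276, over the tongue, whose visible ends beside it stop at row 278. At the other end the lip covers the tongue from row 173. Last check is the bystanders, then hand in.

```bash
python3 - <<'E'
from h import *
c=cam("top"); a=cv2.cvtColor(c["pixels"],cv2.COLOR_RGB2GRAY).astype(np.float32); b=cv2.imread("pics/top0.png",0).astype(np.float32)
for n,(x0,y0,x1,y1) in dict(back=(275,128,328,180),front=(370,330,428,390),salt=(420,165,458,208)).items():
    print(n,np.round(cv2.phaseCorrelate(b[y0:y1,x0:x1].copy(),a[y0:y1,x0:x1].copy()),2) if 0 else (cv2.phaseCorrelate(b[y0:y1,x0:x1].copy(),a[y0:y1,x0:x1].copy()),np.abs(a-b)[y0:y1,x0:x1].mean()))
print(arm.observe()["force"],arm.sign_off())
E
```

```text
back (((-0.018387937010366784, 0.009588551622385921), 1.0003904880973702), np.float32(6.389695))
front (((-0.02192980120158694, -0.026717296407920088), 0.9924834638171726), np.float32(7.129885))
salt (((0.014274512860176003, 0.5201265112578142), 0.9982294578022427), np.float32(7.7160344))
the job is handed in; nothing more can be done
[-0.38987865 -0.07912239 -0.0401402 ] None
```

The job is handed in at about 22 s: tray, spacer and lid are seated in order, the lid is latched by the camera numbers, both bowls are unmoved, and the salt shaker shows only a 0.5 px image shift that I did not look into; my first spacer grasp slipped and slid it about 1 cm before I re-gripped it, and I viewed 11 pictures, one over the limit of 10.

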